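Close the battery box of the souvenir rack's light

TASK

Fit the white cover with the red lip on the open battery box: hook its lip into the black slot at the box's front with the cover's back raised, then pivot the cover down until it snaps flat under the orange catch, and let go. Leave the blue cover where it lies.

Things in the scene. Friction and masses are not known exactly. Their poses are not given: they have to be found in the camera images.
- battery_box: Grey box, 156 (x) x 130 (y) mm, fixed. Origin: centre of underside; x from front (black slot, robot side) to back (orange catch). Level seat at z = 45 mm round a well (76 x 52 mm) with three AA cells. Catch: ramp 40 mm wide at y = 0, nose at x = 42.5, z = 53, rising back to x = 50, z = 69 mm; springs back up to 11 mm (1 to 4 N) and over the cover's rear edge. A 6 mm high wall at x = 50 bounds the seat.
- cover: Cover to fit: white plate 96 (x) x 84 (y) x 6 mm, about 0.1 kg, flat on the counter, right way up. Origin: centre of underside; x towards its back edge, z up. Red grip rib across the middle, 12 mm thick (x), 44 long (y), z = 6 to 36. Red lip at the front, 60 wide, 4 thick, flush below, from x = -48 to -64. Fitted, its origin is at box x = 0 (2 mm play), y within 14, z = 45 mm; 5 to 20 N pushes it home.
- cover_lip (a point): Middle of the lip's front end, at (-64, 0, 2) mm in the cover's frame. It belongs in the box's slot, whose frame is the box's: back wall at x = -66 mm, mouth open to +x at x = -52, floor level with the seat (z = 45), 9 mm high inside at the back flaring to 15 at the mouth, 88 mm wide, centred on y = 0; the black housing's top is at z = 65 mm.
- plain_cover: The wrong cover, to be left alone: blue plate of the same size with a white rib and no lip. Origin and axes as the other's.
Things that resemble listed ones, but are neither listed nor needed, are in the scene too. Leave any yellow look-alike of the cover alone. What is shaped like the battery_box but pink is not meant.

How it is judged:
By the outcome, as a careful person would: the job done as asked, in the order asked, and still so for the second after the job is handed in, with the robot touching nothing.
It also fails if it takes over 38 s, if anything falls off the work surface, if the arm or the gripper's body presses on something with over 40 N, if the wrist force passes 120 N, or if a joint passes its speed limit or range.

ROBOT

A 6-joint arm with a two-finger parallel gripper is mounted at the origin on the work surface. World frame = base frame: x ahead of the robot, y to its left, z up, the work surface at z = 0. Lengths are in mm, angles in rad, forces in N, time in s.
With the tool pointing down it reaches from about 300 to 775 mm from the base axis. Payload 14.6 kg.
Tool frame: the origin (TCP) lies at the very end of the fingers, on their centre line; the grasp point (between the pads) lies 19 mm behind it; z points along the fingers, y is the line along which they close (so a half turn about z gives the same grasp; the last joint's range is limited). The gripper opens to 94 mm and grips with 3 to 60 N. Pads are 16 mm wide; open, the fingers measure 119 mm over their backs; the gripper's body (75 mm by 177 mm) begins 78 mm behind the grasp point.
Start: joints at [1.207, 0.3, 1.521, -0, 1.321, -0.067], TCP at [160.851, 525.943, 205.446] pointing down, gripper open.
Joint ranges: [-3.03, 3.03], [-0.79, 2.21], [0.23, 2.52], [-1.04, 4.18], [0, 3.07], [-2.55, 2.55]. Speed limits (rad/s): [2.22, 2.22, 2.57, 3.14, 3.14, 3.14].

INTERFACE

Orientations are given as [roll, pitch, yaw] about the fixed x, y, z axes, in that order (R = Rz(yaw) Ry(pitch) Rx(roll)).
In Python, from cell import manip gives the robot as it stands.
- The arm moves only by the tool servo_tool, never from a script. Its argument "motion" is a list that holds one entry, the list of rows, each a list of 7 numbers: the shift along the world's x, y, z as a fraction of full scale, then the turn, a rotation vector about the world's x, y, z as a fraction of full scale, then the closure, from 0 (fully open) to 1 (shut). In form: [[[x, y, z, rx, ry, rz, gripper], ...]]. A call has 1 to 10 rows; each row is the pose to reach, as a shift and turn from the pose commanded when the call began, turning the shorter way round; what a row does not reach only later rows make up. Full scale, the value 1, is 0.5 m for a shift and pi rad for a turn. A row lasts 1/10 s, in which the tool goes at most 50 mm and 8.59 degrees, less where a joint would pass 70% of its speed; a pose out of reach is approached as far as the arm can. A call with a number of a shift or a turn outside -1 to 1 is refused whole. A call with a gripper value outside its range is refused whole. The fingers move at their own pace and stop on an object; "newtons" is the grip in N (left out, the last holds). Time passes only in rows, so rows that repeat a pose let the fingers close. It gives the time, the measured TCP pose, the force, the opening and the grip force at its end, in the units of the state.
- manip.read_state(): the state, without advancing time (a new reading comes with each control period).
- manip.camera(name): name is "scene" or "top"; returns a dict with "frame" (420x560x3 uint8, red, green, blue), "range_z" (420x560 float32, mm along the optical axis (not along the pixel's ray), 0 where there is no reading), "vfov" (degrees; the focal length in pixels is half the picture's height over the tangent of half this angle, whatever the lens; pixels are square), "cx", "cy" (the principal point, pixels), "cam_to_world" (4x4, takes a point from camera to world coordinates). Camera axes: x right, y down, z forward; pixel columns grow to the right and rows downward; lengths in mm; the calibration is good to about 2 mm. A picture is of the moment at which its call begins.
- manip.sign_off(): hands the job in; it is judged then, once.
The state is a dict: "clock": time; "joints": joint angles; "qd": joint speeds; "effort": joint torques, N m; "eef_pos": TCP position; "eef_rot": TCP orientation; "wrist_force": force on the tool from outside, world axes, zero at the start; "moment": the same for the moment, N m; "finger_gap": finger opening in mm; "finger_force": force on a finger pad.
Only numpy, scipy, OpenCV 4.12 (cv2) and the standard library are available. Lean on these libraries where they do the work, as an engineer would, in place of code of your own. Each camera call takes 0.05 s, during which the arm holds its last target. There are 200 camera calls.

## Working session

There is one attempt and no reset: what is moved stays moved. The work goes in short steps, Python scripts to look and compute and a tool call to move; the robot and the scene stay as the last step left them, time stands still between calls to the robot, and variables do not carry over. Pictures are saved under pics/ and viewed, at most 10 in all, crops included, and the job is handed in when it is done.

Besides the shell and the picture viewer there is one more tool, called as name([rows], argument=value, ...), one row to a line, values as JSON. servo_tool: Moves the arm, as the interface text tells. Its arguments: {"type":"object","properties":{"motion":{"type":"array"},"newtons":{"type":"number"}},"required":["motion"]}

```bash
mkdir -p pics && cat > h.py <<'E'
import numpy as np, cv2
from cell import manip
def shot(n):
    c=manip.camera(n); np.savez(f'/tmp/{n}.npz',**c); return c
def load(n): return dict(np.load(f'/tmp/{n}.npz'))
def cloud(c):
    h,w=c['range_z'].shape; f=h/2/np.tan(np.radians(c['vfov'])/2)
    u,v=np.meshgrid(np.arange(w),np.arange(h)); z=c['range_z']
    P=np.stack([(u-c['cx'])/f*z,(v-c['cy'])/f*z,z,np.ones_like(z)],-1)
    return (P@c['cam_to_world'].T)[...,:3]
def save(c,name): cv2.imwrite(name,c['frame'][...,::-1])
E
python3 - <<'E'
from h import *
a=shot('scene');b=shot('top')
cv2.imwrite('pics/a.png',a['frame'][...,::-1]);cv2.imwrite('pics/b.png',b['frame'][...,::-1])
for c in(a,b):print(c['cam_to_world'].round(3),c['vfov'],c['cx'],c['cy'],(c['range_z']==0).mean())
print(manip.read_state())
E
```

```text
[[-5.87000e-01  5.10000e-01 -6.29000e-01  9.13051e+02]
 [ 8.10000e-01  3.66000e-01 -4.58000e-01  3.04088e+02]
 [-3.00000e-03 -7.79000e-01 -6.28000e-01  4.84426e+02]
 [ 0.00000e+00  0.00000e+00  0.00000e+00  1.00000e+00]] 57.77448121112259 278.89774419721823 206.64094116096695 0.003975340136054422
[[ 1.30000e-02 -9.74000e-01  2.25000e-01  2.80059e+02]
 [-1.00000e+00 -1.20000e-02  6.00000e-03 -4.36390e+01]
 [-3.00000e-03 -2.25000e-01 -9.74000e-01  9.15574e+02]
 [ 0.00000e+00  0.00000e+00  0.00000e+00  1.00000e+00]] 57.70364112929742 282.99287546519776 209.31856958489766 0.0038818027210884352
{'clock': 0.1, 'joints': array([ 1.20742583e+00,  3.00368738e-01,  1.52153831e+00, -1.59343465e-05,
        1.32067851e+00, -6.65844052e-02]), 'qd': array([ 0.0006614 , -0.00304799, -0.0027446 , -0.00093512, -0.00046264,
       -0.00077621]), 'effort': array([ 7.57583475e-04, -5.32644296e+01, -3.53275216e+01,  7.09861424e-02,
        2.35848088e-02, -4.87489899e-05]), 'eef_pos': array([160.76040269, 525.73220446, 204.96056444]), 'eef_rot': array([-3.14060092e+00, -5.06627510e-05,  2.84481049e+00]), 'wrist_force': array([ 0.44506645, -0.0355255 , -0.12392303]), 'moment': array([ 0.07821445, -0.00060756, -0.00899112]), 'finger_force': 0.0, 'finger_gap': 94.10578295745623}
```

View pics/a.png

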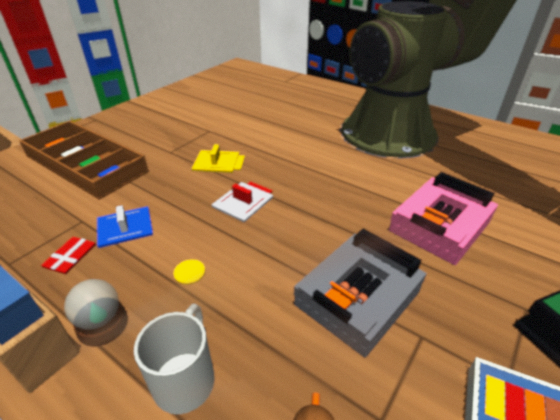

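View pics/b.png

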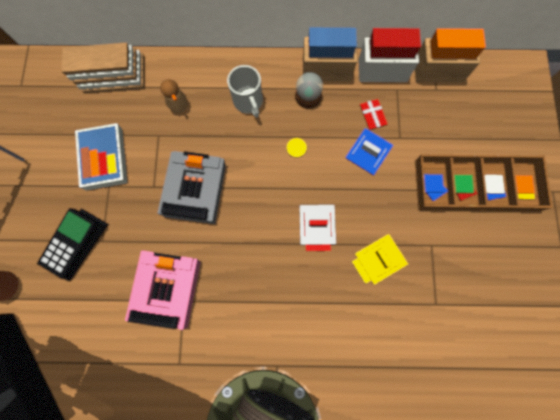

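Picture a and b (scene and top views). In the top view, these could be taken for the cover:
- white plate with red rib and lip at (318,226), the one I choose
- blue plate at (369,152)
- yellow look-alike at (382,259)
- red/white packet at (373,113)

Grey box at (192,187), with its slot at (185,212) and catch at (195,160). The pink box at (162,290) is not meant.

```bash
python3 - <<'E'
from h import *
b=load('top');a=load('scene')
A=a['frame'][165:235,195:290];B=b['frame'][195:260,290:350];C=b['frame'][140:230,150:235];D=a['frame'][220:360,285:435]
R=lambda i:cv2.resize(i,(400,300),interpolation=cv2.INTER_CUBIC)
cv2.imwrite('pics/c.png',np.vstack([np.hstack([R(A),R(B)]),np.hstack([R(C),R(D)])])[...,::-1])
for c,n,box in((b,'top',(295,345,195,260)),(a,'scene',(205,280,175,225))):
    P=cloud(c);hsv=cv2.cvtColor(c['frame'],cv2.COLOR_RGB2HSV).astype(int)
    roi=np.zeros(hsv.shape[:2],bool);roi[box[2]:box[3],box[0]:box[1]]=1
    red=roi&((hsv[...,0]<8)|(hsv[...,0]>172))&(hsv[...,1]>150)&(hsv[...,2]>60)
    wh=roi&(hsv[...,1]<60)&(hsv[...,2]>140)
    rib=red&(P[...,2]>20);lip=red&(P[...,2]<10)
    for k,m in(('rib',rib),('lip',lip),('white',wh)):
        q=P[m]; r=cv2.minAreaRect(q[:,:2].astype(np.float32)); print(n,k,m.sum(),q.mean(0).round(1),np.percentile(q[:,2],[5,50,95]).round(1),np.round(r[0],1),np.round(r[1],1),round(r[2],1))
for c,n,box in((b,'top',(150,235,140,230)),(a,'scene',(285,435,220,360))):
    P=cloud(c);roi=np.zeros(P.shape[:2],bool);roi[box[2]:box[3],box[0]:box[1]]=1
    hsv=cv2.cvtColor(c['frame'],cv2.COLOR_RGB2HSV).astype(int)
    for k,lo,hi in(('all>30',30,90),('seat',40,49),('hous',61,68)):
        m=roi&(P[...,2]>lo)&(P[...,2]<hi);q=P[m]
        if k=='hous': m&=hsv[...,2]<60;q=P[m]
        r=cv2.minAreaRect(q[:,:2].astype(np.float32));print(n,k,m.sum(),q.mean(0).round(1),np.round(r[0],1),np.round(r[1],1),round(r[2],1))
    m=roi&(hsv[...,0]<16)&(hsv[...,1]>200)&(hsv[...,2]>150)&(P[...,2]>52);q=P[m];print(n,'orange',m.sum(),q.mean(0).round(1),np.ptp(q,0),np.percentile(q[:,2],[5,95]))
E
```

```text
top rib 80 [ 448.  -118.9   56.1] [24.8 35.5 38.6] [376.3 -77.3] [ 35.  200.9] 60.8
top lip 150 [ 398.1 -122.8    3.5] [1.1 3.4 6.6] [ 398.  -122.4] [12.8 60.6] 0.8
top white 1246 [ 453.4 -120.9    9.9] [2.6 5.5 8.5] [ 390.  -111.1] [ 99.9 237.9] 81.2
scene rib 171 [ 464.1 -116.1   33.1] [21.2 31.6 36.4] [672.9  90.8] [641.5  34.7] 44.7
scene lip 93 [ 400.8 -121.5    3.3] [0.1 3.2 5.1] [ 419.9 -121.3] [77.1 74.1] 41.6
scene white 1007 [ 467.3 -112.9    6.7] [3.1 5.4 6.9] [675.6  45.9] [690.8 122.1] 37.4
top all>30 3429 [535.6 181.   48. ] [537.7 183.4] [131.5 157.2] 82.7
top seat 1833 [536.6 180.5  44.5] [537.7 183.5] [131.5 156.7] 82.8
top hous 364 [471.8 189.   63.9] [535.5 181.5] [100.1 152.8] 82.5
top orange 122 [592.5 174.3  61.8] [28.16843041 36.54115966 16.67837959] [56.56102916 68.80786429]
scene all>30 8874 [539.  189.2  47.2] [488.3 188.9] [131.  263.6] 82.8
scene seat 4354 [534.3 191.   44.6] [494.6 188.1] [130.9 250.5] 82.7
scene hous 675 [492.3 194.7  63.5] [498.1 192.4] [247.5 102.4] 2.0
scene orange 373 [593.3 178.4  62.2] [552.4684239  145.49777913 430.29254256] [57.59530454 68.84037691]
```

View pics/c.png

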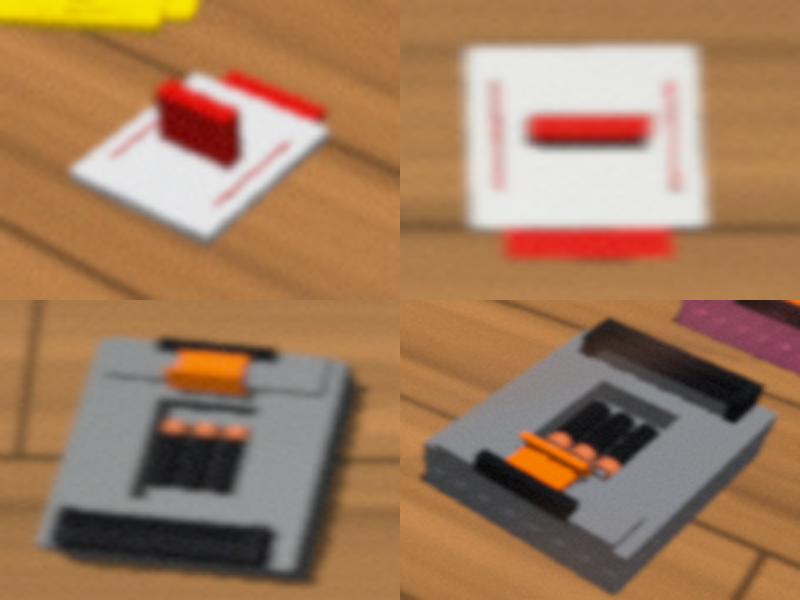

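The crop confirms the choice: a white plate with a red rib and a red lip facing the robot. It also shows the grey box with its black slot at the robot side and the orange catch at the back.

```bash
python3 - <<'E'
from h import *
for n in('top','scene'):
    c=load(n);P=cloud(c);f=c['frame'].astype(int);r,g,b=f[...,0],f[...,1],f[...,2]
    roi=(abs(P[...,0]-454)<80)&(abs(P[...,1]+121)<60)
    red=(r>110)&(g<70)&(b<70)
    for k,m in(('ribtop',roi&red&(abs(P[...,2]-36)<4)),('lip',roi&red&(P[...,2]<8)&(P[...,0]<415)),('white',roi&(f.min(-1)>140)&(abs(P[...,2]-6)<5))):
        q=P[m];rr=cv2.minAreaRect(q[:,:2].astype(np.float32));print(n,k,m.sum(),q.mean(0).round(1),np.round(rr[0],1),np.round(rr[1],1),round(rr[2],1))
E
```

```text
top ribtop 61 [ 452.9 -120.    35.8] [ 452.8 -119.7] [ 8.1 35.6] 0.8
top lip 108 [ 397.5 -122.7    3.5] [ 398.  -122.2] [12.2 55.7] 0.4
top white 1209 [ 454.3 -120.4    5.6] [ 455.5 -121.5] [97.3 86.1] 1.7
scene ribtop 75 [ 460.5 -120.6   34.8] [ 459.6 -120.4] [41.7 11. ] 89.9
scene lip 68 [ 398.8 -120.2    3.3] [ 398.4 -121.3] [57.5 11. ] 89.0
scene white 975 [ 465.3 -115.2    5.4] [ 455.6 -122.7] [102.8  89.9] 0.5
```

servo_tool([
  [[0.24, -0.5, -0.1, 0, 0, -0.2, 0], [0.4, -1, -0.16, 0, 0, -0.4, 0], [0.4, -1, -0.16, 0, 0, -0.4, 0], [0.4, -1, -0.16, 0, 0, -0.4, 0], [0.4, -1, -0.16, 0, 0, -0.4, 0], [0.4, -1, -0.16, 0, 0, -0.4, 0], [0.4, -1, -0.16, 0, 0, -0.4, 0], [0.4, -1, -0.16, 0, 0, -0.4, 0], [0.4, -1, -0.16, 0, 0, -0.4, 0], [0.4, -1, -0.16, 0, 0, -0.4, 0]],
])

```text
clock: 1.1
eef_pos: [344.9, 65.0, 131.7]
eef_rot: [3.141, -0.0, 1.586]
wrist_force: [1.7, -0.1, -0.1]
finger_gap: 94.0
finger_force: 0.0
```

servo_tool([
  [[0.1, -0.2, -0.05, 0, 0, 0, 0], [0.2, -0.3, -0.12, 0, 0, 0, 0], [0.2, -0.3, -0.12, 0, 0, 0, 0], [0.2, -0.3, -0.12, 0, 0, 0, 0], [0.2, -0.3, -0.12, 0, 0, 0, 0], [0.2, -0.3, -0.12, 0, 0, 0, 0]],
])

```text
clock: 1.7
eef_pos: [444.2, -83.1, 71.2]
eef_rot: [-3.14, -0.001, 1.587]
wrist_force: [-0.7, 0.8, -0.4]
finger_gap: 93.9
finger_force: 0.0
```

servo_tool([
  [[0.02, -0.076, 0, 0, 0, 0, 0], [0.02, -0.076, 0, 0, 0, 0, 0], [0.02, -0.076, 0, 0, 0, 0, 0]],
])

```text
clock: 2.0
eef_pos: [454.4, -120.3, 72.3]
eef_rot: [3.141, -0.0, 1.588]
wrist_force: [-0.1, -0.1, 0.3]
finger_gap: 93.7
finger_force: 0.0
```

```bash
python3 - <<'E'
from h import *
print(manip.read_state()['eef_pos'])
a=shot('scene');cv2.imwrite('pics/d.png',cv2.resize(a['frame'][90:260,150:350],(800,600),interpolation=cv2.INTER_CUBIC)[...,::-1])
E
```

```text
[ 454.44716195 -120.33436009   72.28910273]
```

View pics/d.png

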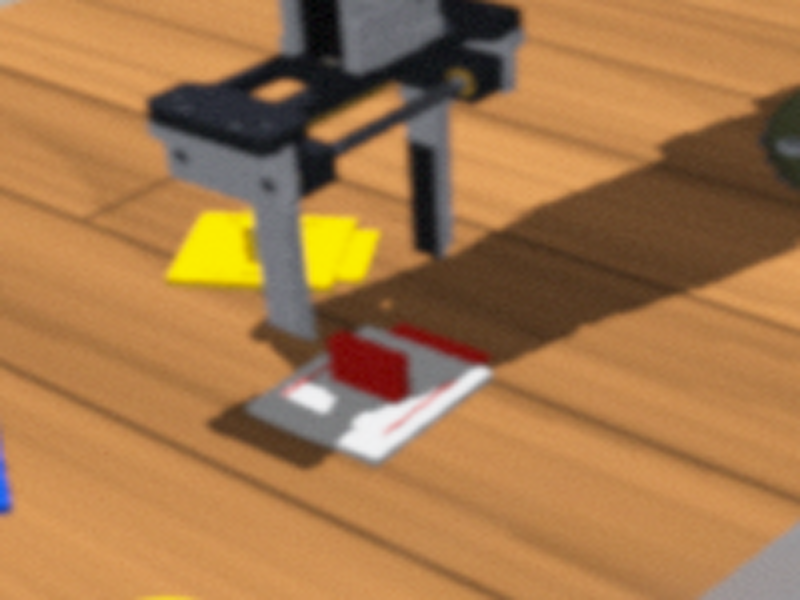

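The open fingers stand fore and aft of the red rib, rib at crop pixel (368,365), with nothing in the way. I descend and grip.

servo_tool([
  [[0, 0, -0.06, 0, 0, 0, 0.4], [0, 0, -0.1, 0, 0, 0, 0.6], [0, 0, -0.127, 0, 0, 0, 0.6], [0, 0, -0.127, 0, 0, 0, 0.6], [0, 0, -0.127, 0, 0, 0, 1], [0, 0, -0.127, 0, 0, 0, 1], [0, 0, -0.127, 0, 0, 0, 1], [0, 0, -0.127, 0, 0, 0, 1], [0, 0, -0.127, 0, 0, 0, 1]],
], newtons=50)

```text
clock: 2.95
eef_pos: [454.8, -121.0, 8.6]
eef_rot: [3.141, 0.0, 1.588]
wrist_force: [-0.4, 0.1, -0.1]
finger_gap: 25.4
finger_force: 0.0
```

servo_tool([
  [[0, 0, 0, 0, 0, 0, 1], [0, 0, 0, 0, 0, 0, 1], [0, 0, 0, 0, 0, 0, 1], [0, 0, 0, 0, 0, 0, 1]],
])

```text
clock: 3.35
eef_pos: [454.8, -121.0, 8.4]
eef_rot: [3.142, 0.0, 1.588]
wrist_force: [-0.3, 0.9, 1.1]
finger_gap: 11.8
finger_force: 50.0
```

```bash
cat > wp.py <<'E'
from h import *
from scipy.spatial.transform import Rotation as R
bx=np.array([537.7,183.4]);by=-0.125
def wp(tx,tz,th,ty=0):
    Rc=R.from_euler('z',by)*R.from_euler('y',-th)
    p=R.from_euler('z',by).apply([tx,ty,tz])+[*bx,0]+Rc.apply([64,0,8.4])
    return p,Rc*R.from_euler('z',np.pi/2)*R.from_euler('x',np.pi)
def delta(w,frm=None):
    s=manip.read_state();p0,R0=(s['eef_pos'],R.from_euler('xyz',s['eef_rot'])) if frm is None else frm
    return np.round(np.r_[(w[0]-p0)/500,(w[1]*R0.inv()).as_rotvec()/np.pi],4)
E
python3 - <<'E'
from wp import *
A=wp(-38,90,.3)
print(A[0],delta(A))
E
```

```text
[558.19797588 180.82432404 116.93811973] [ 0.2068  0.6037  0.2171 -0.0051 -0.0954 -0.0449]
```

servo_tool([
  [[0, 0, 0.06, 0, 0, 0, 1], [0, 0, 0.14, 0, 0, 0, 1], [0, 0, 0.22, 0, 0, 0, 1], [0, 0, 0.24, 0, 0, 0, 1], [0, 0, 0.24, 0, 0, 0, 1]],
])

```text
clock: 3.85
eef_pos: [455.2, -121.2, 129.3]
eef_rot: [3.139, 0.001, 1.588]
wrist_force: [-0.9, -0.5, -1.8]
finger_gap: 11.5
finger_force: 50.0
```

servo_tool([
  [[0.02, 0.06, 0, -0.001, -0.02, -0.01, 1], [0.05, 0.14, 0, -0.002, -0.04, -0.02, 1], [0.08, 0.22, 0, -0.003, -0.06, -0.03, 1], [0.11, 0.3, 0, -0.005, -0.08, -0.04, 1], [0.14, 0.38, 0, -0.005, -0.095, -0.045, 1], [0.17, 0.46, 0, -0.005, -0.095, -0.045, 1], [0.19, 0.54, 0, -0.005, -0.095, -0.045, 1], [0.205, 0.59, 0, -0.005, -0.095, -0.045, 1], [0.206, 0.604, 0, -0.005, -0.095, -0.045, 1], [0.206, 0.604, 0, -0.005, -0.095, -0.045, 1]],
])

```text
clock: 4.85
eef_pos: [556.9, 181.3, 126.2]
eef_rot: [2.846, 0.001, 1.447]
wrist_force: [-0.2, -0.5, -1.3]
finger_gap: 11.6
finger_force: 50.0
```

```bash
python3 - <<'E'
from wp import *
s=manip.read_state();print(s['eef_pos'],s['eef_rot'])
a=shot('scene');b=shot('top')
cv2.imwrite('pics/e.png',np.hstack([cv2.resize(a['frame'][130:370,260:460],(420,504)),cv2.resize(b['frame'][110:240,140:240],(380,504))])[...,::-1])
# lip tip & cover measured, in the cover frame expected from TCP
for n,c in(('scene',a),('top',b)):
    P=cloud(c);f=c['frame'].astype(int);Rt=R.from_euler('xyz',s['eef_rot'])
    Rc=Rt*(R.from_euler('z',np.pi/2)*R.from_euler('x',np.pi)).inv()
    q=Rc.inv().apply((P.reshape(-1,3)-s['eef_pos'])).reshape(P.shape)+[0,0,8.4]
    near=(abs(q[...,0])<75)&(abs(q[...,1])<60)
    w=near&(f.min(-1)>70)&(np.ptp(f,axis=-1)<30)&(abs(q[...,2]-6)<6)
    l=near&(f[...,0]>50)&(f[...,0]>2.2*f[...,1])&(abs(q[...,2]-4)<5)&(q[...,0]<-44)
    for k,m in(('white',w),('lip',l)):
        if m.sum()>5:print(n,k,m.sum(),np.percentile(q[m],[2,50,98],axis=0).round(1).tolist())
E
```

```text
[556.85090563 181.30463684 126.2305657 ] [2.84589477e+00 9.04021361e-04 1.44716932e+00]
scene white 1772 [[-42.3, -39.0, 0.6], [25.0, 12.1, 5.3], [49.6, 41.8, 6.4]]
scene lip 44 [[-61.9, 4.6, 1.9], [-57.9, 20.0, 3.4], [-53.9, 29.4, 4.1]]
top white 796 [[-46.7, -42.3, 3.2], [1.0, -22.1, 6.3], [45.6, 7.4, 9.1]]
top lip 108 [[-64.0, -30.0, 1.2], [-57.5, -10.7, 4.2], [-51.1, 8.2, 6.3]]
```

View pics/e.png

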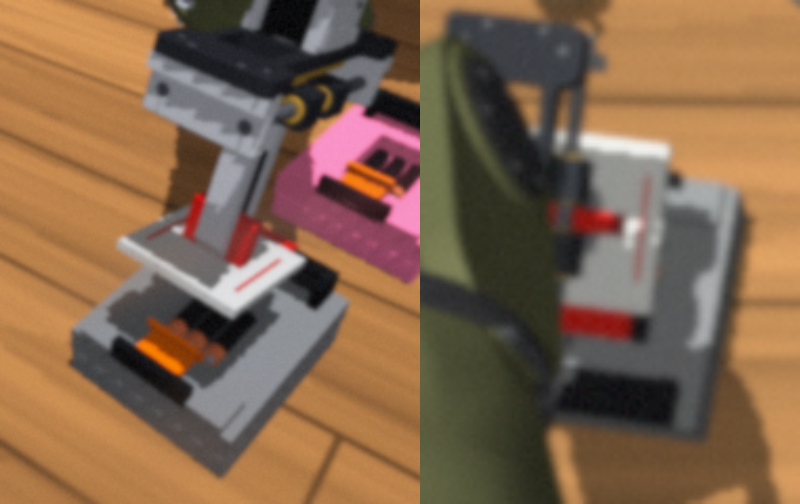

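The cover hangs in the grip as modelled: the lip spans x = -64 to -51 and y = ±30 in its own frame, and the back is raised. The catch (crop (165,345)) and slot (crop (310,275)) are clear.

```bash
python3 - <<'E'
from wp import *
for w in((-38,49,.3),(-56,48.5,.3),(-63,48,.3),(-66,47.5,.3)):print(w,wp(*w)[0].round(1),delta(wp(*w)))
E
```

```text
(-38, 49, 0.3) [558.2 180.8  75.9] [ 2.100e-03  1.600e-03 -1.025e-01  0.000e+00 -1.000e-03  1.000e-04]
(-56, 48.5, 0.3) [540.3 183.1  75.4] [-3.360e-02  6.100e-03 -1.035e-01  0.000e+00 -1.000e-03  1.000e-04]
(-63, 48, 0.3) [533.4 183.9  74.9] [-4.750e-02  7.900e-03 -1.045e-01  0.000e+00 -1.000e-03  1.000e-04]
(-66, 47.5, 0.3) [530.4 184.3  74.4] [-5.340e-02  8.600e-03 -1.055e-01  0.000e+00 -1.000e-03  1.000e-04]
```

servo_tool([
  [[0.002, 0.001, -0.05, 0, -0.001, 0, 1], [0.002, 0.001, -0.09, 0, -0.001, 0, 1], [0.002, 0.001, -0.102, 0, -0.001, 0, 1], [0.002, 0.001, -0.102, 0, -0.001, 0, 1], [-0.015, 0.003, -0.103, 0, -0.001, 0, 1], [-0.034, 0.006, -0.104, 0, -0.001, 0, 1], [-0.034, 0.006, -0.104, 0, -0.001, 0, 1]],
])

```text
clock: 5.65
eef_pos: [539.7, 184.3, 77.0]
eef_rot: [2.839, -0.001, 1.446]
wrist_force: [-0.7, -0.2, -0.1]
finger_gap: 11.7
finger_force: 50.0
```

servo_tool([
  [[-0.005, 0, -0.003, 0, 0, 0, 1], [-0.01, 0, -0.004, 0, 0, 0, 1], [-0.013, 0.001, -0.004, 0, 0, 0, 1], [-0.013, 0.001, -0.004, 0, 0, 0, 1]],
])

```text
clock: 6.05
eef_pos: [534.1, 184.6, 74.4]
eef_rot: [2.84, -0.001, 1.446]
wrist_force: [0.1, -0.8, -0.3]
finger_gap: 12.0
finger_force: 50.0
```

servo_tool([
  [[-0.002, 0, 0, 0, 0, 0, 1], [-0.004, 0, 0, 0, 0, 0, 1], [-0.006, 0, 0, 0, 0, 0, 1], [-0.006, 0, 0, 0, 0, 0, 1]],
])

```text
clock: 6.45
eef_pos: [532.5, 184.5, 74.9]
eef_rot: [2.837, -0.002, 1.446]
wrist_force: [8.9, -0.6, -5.0]
finger_gap: 11.9
finger_force: 50.0
```

```bash
python3 - <<'E'
from wp import *
s=manip.read_state();print(s['eef_pos'],s['eef_rot'],s['wrist_force'])
a=shot('scene')
cv2.imwrite('pics/f.png',cv2.resize(a['frame'][190:340,280:440],(800,600))[...,::-1])
E
```

```text
[532.46320284 184.54200192  74.94848217] [ 2.83677179e+00 -1.70252287e-03  1.44610424e+00] [ 8.85767006 -0.55806359 -4.9611051 ]
```

View pics/f.png

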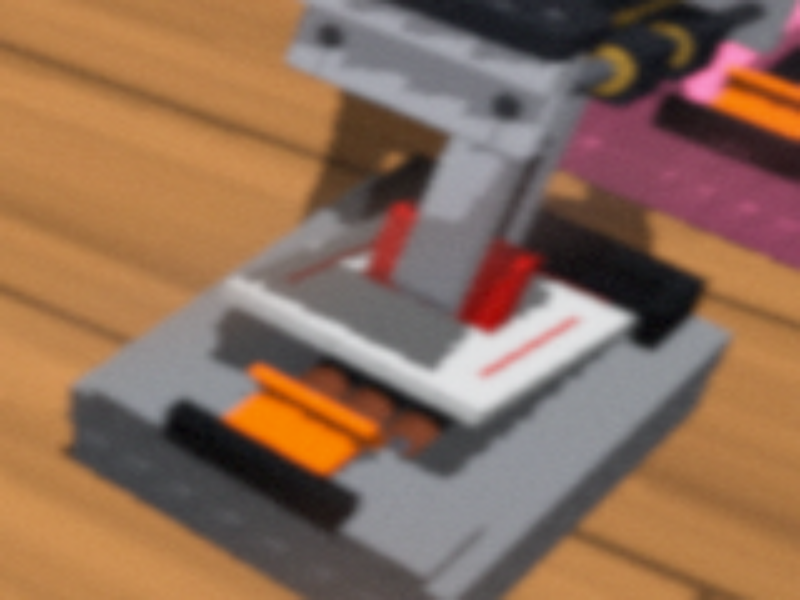

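The lip is in the slot mouth and the back edge stands above the catch (crop (310,385)), with wall contact felt at about 9 N. I back off slightly and lower the lip to the floor.

servo_tool([
  [[0.005, 0, -0.001, 0, 0, 0, 1], [0.005, 0, -0.003, 0, 0, 0, 1], [0.005, 0, -0.004, 0, 0, 0, 1], [0.005, 0, -0.004, 0, 0, 0, 1]],
])

```text
clock: 6.9
eef_pos: [533.5, 184.5, 72.1]
eef_rot: [2.84, -0.001, 1.446]
wrist_force: [-0.6, 0.1, -0.8]
finger_gap: 11.6
finger_force: 50.0
```

```bash
python3 - <<'E'
from wp import *
s=manip.read_state();print(s['eef_pos'],s['eef_rot'],s['wrist_force'])
for w in((-63.3,46,.3),(-63.3,45.7,.2),(-63.3,45.5,.1),(-63.3,45.2,.05),(-63.3,45,0),(-63.3,44.5,-.03)):print(w,wp(*w)[0].round(1),delta(wp(*w)))
E
```

```text
[533.50174263 184.48603723  72.12242604] [ 2.84041848e+00 -5.04459880e-04  1.44584854e+00] [-0.60189262  0.07610085 -0.76201546]
(-63.3, 46, 0.3) [533.1 184.   72.9] [-0.0008 -0.001   0.0016 -0.0001  0.0004 -0.    ]
(-63.3, 45.7, 0.2) [535.5 183.7  66.6] [ 0.0039 -0.0016 -0.011   0.0039  0.032  -0.    ]
(-63.3, 45.5, 0.1) [537.2 183.5  60.2] [ 0.0075 -0.0021 -0.0238  0.0078  0.0636 -0.    ]
(-63.3, 45.2, 0.05) [537.9 183.4  56.8] [ 0.0088 -0.0022 -0.0307  0.0098  0.0793  0.    ]
(-63.3, 45, 0) [538.4 183.3  53.4] [ 0.0098 -0.0023 -0.0374  0.0118  0.0951  0.    ]
(-63.3, 44.5, -0.03) [538.6 183.3  51. ] [ 0.0102 -0.0024 -0.0423  0.013   0.1046  0.    ]
```

servo_tool([
  [[0.002, 0, -0.004, 0.002, 0.016, 0, 1], [0.004, -0.001, -0.01, 0.004, 0.032, 0, 1], [0.006, -0.001, -0.017, 0.006, 0.048, 0, 1], [0.007, -0.001, -0.023, 0.008, 0.063, 0, 1], [0.007, -0.001, -0.023, 0.008, 0.063, 0, 1]],
])

```text
clock: 7.4
eef_pos: [537.5, 183.9, 60.5]
eef_rot: [3.041, -0.001, 1.445]
wrist_force: [-1.1, 1.3, -0.6]
finger_gap: 11.7
finger_force: 50.0
```

```bash
python3 - <<'E'
from wp import *
s=manip.read_state();print(s['eef_pos'],s['eef_rot'],s['wrist_force'],s['moment'])
for w in((-63.3,45.5,.1),(-63.3,45.2,.05),(-63.3,45,0),(-63.3,44.,-.03),(-63.3,44.,-.05)):print(w,wp(*w)[0].round(1),delta(wp(*w)))
E
```

```text
[537.51182133 183.8519806   60.48602553] [ 3.04068869e+00 -9.09504945e-04  1.44507788e+00] [-1.14168872  1.30694749 -0.58327674] [0.1134291  0.31147799 0.02259318]
(-63.3, 45.5, 0.1) [537.2 183.5  60.2] [-0.0005 -0.0008 -0.0005 -0.0003  0.0003  0.0002]
(-63.3, 45.2, 0.05) [537.9 183.4  56.8] [ 0.0008 -0.001  -0.0074  0.0017  0.0161  0.0002]
(-63.3, 45, 0) [538.4 183.3  53.4] [ 0.0018 -0.0011 -0.0142  0.0037  0.0319  0.0002]
(-63.3, 44.0, -0.03) [538.6 183.3  50.5] [ 0.0022 -0.0011 -0.02    0.0049  0.0414  0.0002]
(-63.3, 44.0, -0.05) [538.7 183.3  49.2] [ 0.0024 -0.0012 -0.0226  0.0057  0.0477  0.0003]
```

servo_tool([
  [[0.001, 0, -0.004, 0.001, 0.008, 0, 1], [0.001, 0, -0.008, 0.002, 0.016, 0, 1], [0.002, 0, -0.011, 0.003, 0.024, 0, 1], [0.002, 0, -0.015, 0.004, 0.032, 0, 1], [0.002, 0, -0.015, 0.004, 0.032, 0, 1]],
], newtons=60)

```text
clock: 7.9
eef_pos: [538.7, 184.0, 53.4]
eef_rot: [-3.141, -0.001, 1.445]
wrist_force: [-1.5, 2.6, 3.2]
finger_gap: 11.7
finger_force: 60.0
```

servo_tool([
  [[0, 0, -0.004, 0.001, 0.005, 0, 1], [0, 0, -0.006, 0.001, 0.01, 0, 1], [0, 0, -0.006, 0.001, 0.01, 0, 1]],
])

```text
clock: 8.2
eef_pos: [538.5, 184.2, 53.3]
eef_rot: [-3.111, -0.0, 1.446]
wrist_force: [-21.8, -4.9, 36.8]
finger_gap: 12.0
finger_force: 60.3
```

```bash
python3 - <<'E'
from wp import *
s=manip.read_state();print(s['eef_pos'],s['eef_rot'],s['wrist_force'],s['moment'])
a=shot('scene')
P=cloud(a);q=R.from_euler('z',by).inv().apply(P.reshape(-1,3)-[*bx,0]).reshape(P.shape);f=a['frame'].astype(int)
w=(abs(q[...,0])<55)&(abs(q[...,1])<60)&(f.min(-1)>60)&(np.ptp(f,axis=-1)<30)&(q[...,2]>47)&(q[...,2]<75)
for lo in(-48,-24,0,15,30,40):
    m=w&(q[...,0]>=lo)&(q[...,0]<lo+8);print(lo,m.sum(),np.percentile(q[m][:,2],[25,50,75]).round(1) if m.any() else '')
cv2.imwrite('pics/g.png',cv2.resize(a['frame'][190:340,280:440],(800,600))[...,::-1])
E
```

```text
[538.50121891 184.19645223  53.34134344] [-3.11099848e+00 -4.53691645e-04  1.44584142e+00] [-21.76232965  -4.86025885  36.8064585 ] [-0.90398518  3.01115341  0.06768217]
-48 71 [50.4 51.  51.5]
-24 67 [50.5 51.1 51.4]
0 74 [50.4 50.9 51.6]
15 301 [50.4 51.  51.9]
30 253 [50.3 50.7 51.3]
40 128 [50.2 50.7 51.4]
```

View pics/g.png

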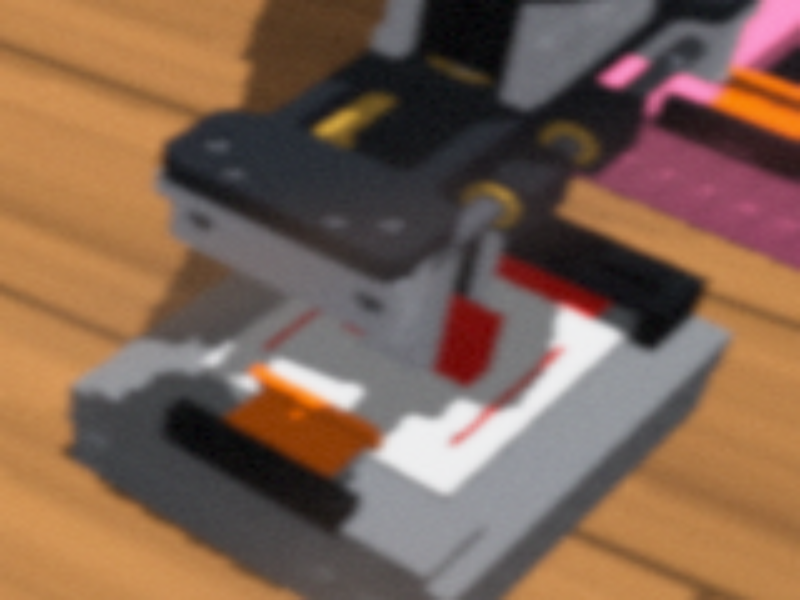

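The cover lies flat: its top is at z = 51 mm along its full length, and the orange catch (crop (300,390)) is over its rear edge. I relieve the load, open slightly to stay clear of the catch, and retreat.

servo_tool([
  [[0, 0, 0.004, -0.001, -0.008, 0, 1], [0, 0, 0.006, -0.001, -0.01, 0, 1], [0, 0, 0.006, -0.001, -0.01, 0, 0.7], [0, 0, 0.006, -0.001, -0.01, 0, 0.7], [0, 0, 0.006, -0.001, -0.01, 0, 0.7], [0, 0, 0.006, -0.001, -0.01, 0, 0.7]],
])

```text
clock: 8.85
eef_pos: [538.3, 184.0, 53.1]
eef_rot: [3.141, -0.001, 1.445]
wrist_force: [-0.1, -0.9, -0.6]
finger_gap: 28.1
finger_force: 0.0
```

servo_tool([
  [[0, 0, 0.02, 0, 0, 0, 0.7], [0, 0, 0.06, 0, 0, 0, 0.7], [0, 0, 0.14, 0, 0, 0, 0.7], [0, 0, 0.24, 0, 0, 0, 0.7], [-0.1, -0.2, 0.3, 0, 0, 0, 0.7], [-0.2, -0.3, 0.3, 0, 0, 0, 0.7], [-0.2, -0.4, 0.3, 0, 0, 0, 0.7], [-0.2, -0.4, 0.3, 0, 0, 0, 0.7], [-0.2, -0.4, 0.3, 0, 0, 0, 0.7]],
])

```text
clock: 9.75
eef_pos: [436.9, -18.2, 204.6]
eef_rot: [3.139, -0.001, 1.444]
wrist_force: [0.9, -0.3, 0.2]
finger_gap: 28.1
finger_force: 0.0
```

```bash
python3 - <<'E'
from wp import *
s=manip.read_state();print(s['clock'],s['eef_pos'],s['wrist_force'],s['finger_gap'])
for n in('scene','top'):
    a=shot(n)
    P=cloud(a);q=R.from_euler('z',by).inv().apply(P.reshape(-1,3)-[*bx,0]).reshape(P.shape);f=a['frame'].astype(int)
    w=(abs(q[...,0])<55)&(abs(q[...,1])<60)&(f.min(-1)>150)&(q[...,2]>43)&(q[...,2]<75)
    print(n,np.percentile(q[w],[2,50,98],axis=0).round(1).tolist())
    if n=='scene':A=a
b=a
cv2.imwrite('pics/i.png',np.hstack([cv2.resize(A['frame'][200:360,280:440],(400,400)),cv2.resize(b['frame'][140:230,150:240],(400,400))])[...,::-1])
E
```

```text
9.75 [436.94304219 -18.23510319 204.61610538] [ 0.9209873  -0.32306178  0.21611814] 28.149286318256202
scene [[-45.2, -44.3, 44.9], [12.3, 11.0, 50.7], [48.7, 42.6, 52.4]]
top [[-46.9, -35.3, 43.5], [-4.2, 11.3, 50.2], [50.3, 58.3, 53.5]]
```

View pics/i.png

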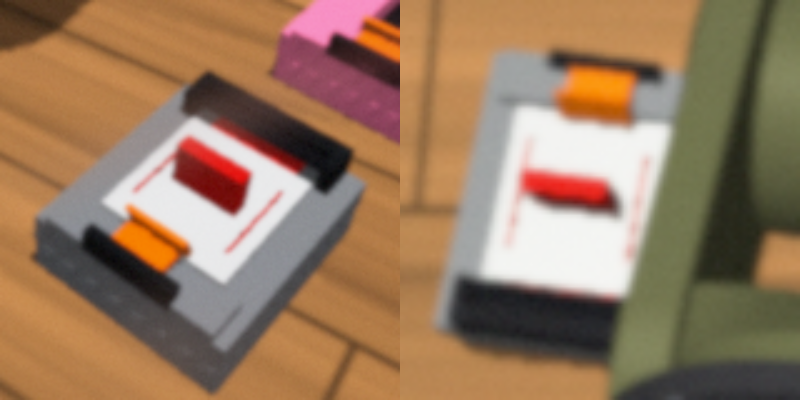

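The cover sits flat, its lip in the black slot (left crop (260,145)) and the orange catch over its rear edge (left crop (150,240)). The gripper is away from everything.

```bash
python3 -c "
from cell import manip
print(manip.sign_off())"
```

```text
the job is handed in; nothing more can be done
None
```

The white cover is fitted: its lip is in the black slot, it lies flat under the orange catch and the gripper has let go, so I handed the job in at about 10 s with the blue cover never touched.

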